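# Clamp the walnut blank with the star-wheel clamp

## Task

Lay the dark walnut blank flat on the bed of the green clamp, lengthwise between the sprung wooden jaw and the end stop, and let go of it. Then close the jaw by pushing the spokes of the star wheel round clockwise, one after another, with the side of the gripper, until the blank is held against the stop with about 16 newtons, not much more or it bruises. Move the jaw only by the wheel, leave the other things on the bench alone, and come away from everything at the end.

Things in the scene. Friction and masses are not known exactly. Their poses are not given: they have to be found in the camera images.
- bed_middle (a point): Middle of the flat top of the clamp's bed (green bar 72 mm wide, 30 mm above the bench). Clamp axes: z up, y along the bed from wheel end to stop end, x across it, towards the hood; the open half of the wheel is on the -x side. Lay the blank's centre over this point, long side along y: that leaves at least 12 mm free at the stop and 30 mm at the jaw.
- clamp: The fixed clamp; origin 30 mm under bed_middle, same axes. On its bed, beyond the blank, stands a dark steel end stop, 36 mm tall, set differently each time: its face is 53 to 71 mm from the bed's middle along +y and is not measured more closely, so closing goes by feel. The jaw slides the blank along the bed until it meets the stop.
- walnut_center (a point): Centre of the dark brown walnut blank, a loose block 44 mm (its x) by 80 mm (its y) by 44 mm tall, 0.08 to 0.15 kg, lying flat on the bench at the left.
- walnut: The same walnut blank; origin at the centre of its underside, 22 mm below its centre.
- pine_center (a point): Centre of the pale pine blank, same size, lying near the walnut one; not wanted, leave it alone.
- wheel_hub (a point): On the star wheel's upright axis at mid-height of its spokes, 112 mm above the bench, 205 mm from bed_middle along -y; clamp axes. Hub radius 24 mm, its top 13 mm above this point. Five level spokes, 12 mm thick, 72 degrees apart, end in 22 mm balls centred 84 mm from the axis; push them about 65 mm out. The gearbox top is 37 mm below this point.
- hood_edge (a point): Middle of the lower edge of the green hood's face, 17 mm from the wheel's axis along +x and 75 mm above the bench; clamp axes. The hood is 200 mm wide along y, its top is 137 mm above the bench. It covers the wheel's half beyond this face, so a spoke can be pushed only while on the open -x side, then the next one is taken.
- wheel (a joint): Star wheel's angle, rad, growing clockwise seen from above, which closes the jaw 16 mm per rad. At q the red-balled spoke points to (-cos q, sin q) in clamp x, y. Starts at 0.2 to 0.9, ends at 5.6. Free drag: 0.42 N m turning, about 0.3 felt by a tool that has stopped against a spoke. Each newton of clamping adds 0.016 N m (16 N: 4 N more push at 65 mm). It stays where left, even clamped.
- jaw_face: The moving jaw's pale wooden face, 50 mm wide, 34 mm tall, sprung (6 N per mm, 6 mm of give) in front of a steel carriage. Its origin is the clamp's origin when the wheel is at 0 and moves along y with the jaw; the front of the face is 85 mm from it along -y, its middle 50 mm up. It must hold the blank with 9 to 26 N; over 32 N bruises it.
There are look-alikes about, which are no part of the job. Of the things that look like the walnut, take the one that is farthest to the robot's right at the start.

How it is judged:
By the outcome, as a careful person would: the job done as asked, in the order asked, and still so for the second after the job is handed in, with the robot touching nothing.
It also fails if it takes over 72 s, if anything falls off the work surface, if the arm or the gripper's body presses on something with over 40 N, if the wrist force passes 120 N, or if a joint passes its speed limit or range.

## Robot

A 7-joint arm with a two-finger parallel gripper is mounted at the origin on the work surface. World frame = base frame: x ahead of the robot, y to its left, z up, the work surface at z = 0. Lengths are in m, angles in rad, forces in N, time in s.
With the tool pointing down it reaches from about 0.4 to 0.85 m from the base axis. Payload 4.5 kg.
Tool frame: the origin (TCP) lies at the very end of the fingers, on their centre line; the grasp point (between the pads) lies 19 mm behind it; z points along the fingers, y is the line along which they close (so a half turn about z gives the same grasp; the last joint's range is limited). The gripper opens to 88 mm and grips with 3 to 60 N. Pads are 18 mm wide; open, the fingers measure 123 mm over their backs; the gripper's body (75 mm by 187 mm) begins 45 mm behind the grasp point.
Start: joints at [1.139, 0.689, -0.195, 1.565, 0.157, 0.902, -0.215], TCP at [0.281, -0.558, 0.239] pointing down, gripper open.
Joint ranges: [-3.01, 3.01], [-0.46, 2.08], [-1.47, 1.51], [0.13, 2.56], [-1, 4.14], [0.04, 2.09], [-2.66, 2.66]. Speed limits (rad/s): [2.57, 2.57, 3.14, 3.14, 3.14, 3.14, 3.14].

## Interface

Orientations are given as a unit quaternion [x, y, z, w].
In Python, from plant import r gives the robot as it stands. The module is installed in compiled form; this text tells all that it offers.
- The arm moves only by the tool step_arm, never from a script. Its argument "increments" is a list of rows, each a list of 2 entries, a list of its own where there are three numbers: the shift along the world's x, y, z in cm, then the turn, a rotation vector about the world's x, y, z in degrees. A call has exactly 10 rows; each row shifts and turns the commanded pose from where the row before left it; what a row does not reach is not made up. A row lasts 1/10 s, in which the tool goes at most 50 mm and 8.59 degrees, less where a joint would pass 70% of its speed; a pose out of reach is approached as far as the arm can. A call is refused whole if a number of a shift passes 5 or a number of a turn 8.59, either way. A call with a gripper value outside its range is refused whole. "fingers" is the opening, from 0 (shut) to 1 (fully open), set as the call begins (left out, the last holds). The fingers move at their own pace and stop on an object; "grip_force" is the grip in N (left out, the last holds). Time passes only in rows, so rows that do not move let the fingers close, or fill a call up. It gives the time, the measured TCP pose, the force, the opening and the grip force at its end, in the units of the state.
- r.get_state(): the state, without advancing time (a new reading comes with each control period).
- r.snapshot(name): name is "side" or "top" or "wrist"; returns (picture, depth): 480x640x3 uint8, red, green, blue; 480x640 float32, m along the optical axis (not along the pixel's ray), 0 where there is no reading.
- r.calibration(name): a dict with "fov_y" (degrees; the focal length in pixels is half the picture's height over the tangent of half this angle, whatever the lens; pixels are square), "cx", "cy" (the principal point, pixels), "R" (3x3) and "t" (3): a world point X has camera coordinates R X + t. Camera axes: x right, y down, z forward; pixel columns grow to the right and rows downward; lengths in m; the calibration is good to about 2 mm. The wrist camera is an equidistant fisheye: a pixel r from the principal point sees the ray r / f radians off the axis. A picture is of the moment at which its call begins: read the wrist's pose just before it. calibration takes no time and is no camera call; for the wrist camera it gives the pose at the moment of the call.
- r.finish_job(): hands the job in; it is judged then, once.
The state is a dict: "clock": time; "q": joint angles; "qd": joint speeds; "joint_torque": joint torques, N m; "tool_pos": TCP position; "eef_rot": TCP orientation; "contact_force": force on the tool from outside, world axes, zero at the start; "moment": the same for the moment, N m; "opening": opening from 0.0 (shut) to 1.0 (fully open); "finger_force": force on a finger pad.
Only numpy, scipy, OpenCV 4.12 (cv2) and the standard library are available. Lean on these libraries where they do the work, as an engineer would, in place of code of your own. Each camera call takes 0.05 s, during which the arm holds its last target. There are 200 camera calls.

## Working session

There is one attempt and no reset: what is moved stays moved. The work goes in short steps, Python scripts to look and compute and a tool call to move; the robot and the scene stay as the last step left them, time stands still between calls to the robot, and variables do not carry over. Pictures are saved under pics/ and viewed, at most 11 in all, crops included, and the job is handed in when it is done.

Besides the shell and the picture viewer there is one more tool, called after "Request:" by a JSON object that holds its "op" and its "data". step_arm: Moves the arm, as the interface text tells. Its arguments: {"type":"object","properties":{"increments":{"type":"array","items":{"type":"array"}},"fingers":{"type":"number"},"grip_force":{"type":"number"}},"required":["increments"]}

```bash
mkdir -p pics
cat > h.py <<'E'
import numpy as np, cv2
from plant import r
def snap(n):
    c=r.calibration(n); p,d=r.snapshot(n); return p,d,c
def pts(d,c):
    f=240/np.tan(np.radians(c["fov_y"])/2)
    v,u=np.mgrid[:480,:640]
    X=np.stack([(u-c["cx"])/f*d,(v-c["cy"])/f*d,d],-1)
    W=(X-np.array(c["t"]))@np.array(c["R"])
    W[d==0]=np.nan
    return W
E
python3 - <<'E'
from h import *
s=r.get_state(); print({k:np.round(v,3) for k,v in s.items()})
for n in ("top","side"):
    p,d,c=snap(n); cv2.imwrite(f"pics/{n}0.png",p[...,::-1]); np.savez(f"{n}0.npz",p=p,d=d,W=pts(d,c))
    print(n,c)
E
```

```text
{'clock': np.float64(0.0), 'q': array([ 1.139,  0.69 , -0.195,  1.566,  0.157,  0.903, -0.215]), 'qd': array([ 0.002,  0.001,  0.001, -0.001,  0.   ,  0.   ,  0.001]), 'joint_torque': array([-1.0000e-03, -5.2755e+01, -1.2670e+00, -1.5343e+01, -5.3000e-02,
        7.0000e-03,  0.0000e+00]), 'tool_pos': array([ 0.28 , -0.558,  0.238]), 'eef_rot': array([ 0.973,  0.231, -0.   , -0.001]), 'contact_force': array([ 0.686, -0.687, -0.458]), 'moment': array([0.063, 0.034, 0.007]), 'finger_force': np.float64(0.0), 'opening': np.float64(0.997)}
top {'fov_y': 54.38290008287324, 'cx': 316.40462536541537, 'cy': 236.92985272971822, 'R': array([[-0.02481331, -0.99968319,  0.00422237],
       [-0.97736427,  0.02337121, -0.21026858],
       [ 0.21010328, -0.00934426, -0.97763454]]), 't': array([0.24443726, 0.56457745, 1.10685675])}
side {'fov_y': 54.733185481767556, 'cx': 320.39111582116203, 'cy': 240.8206416618806, 'R': array([[-0.96110598, -0.2754538 ,  0.02001232],
       [-0.20507305,  0.66324328, -0.71975927],
       [ 0.18498739, -0.69586893, -0.69393523]]), 't': array([0.60557601, 0.03480251, 1.33797983])}
```

View pics/top0.png

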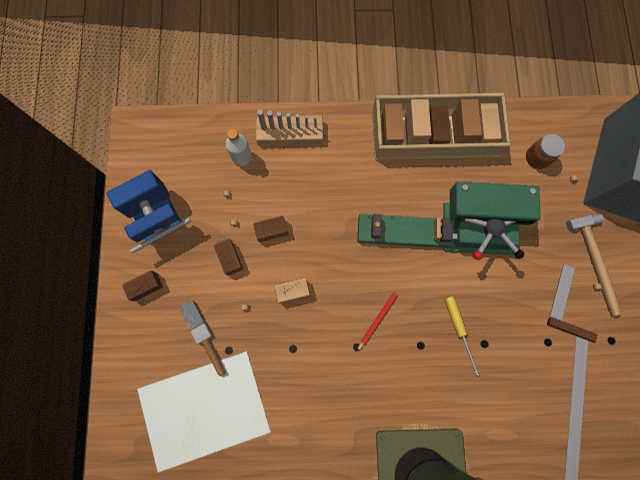

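View pics/side0.png

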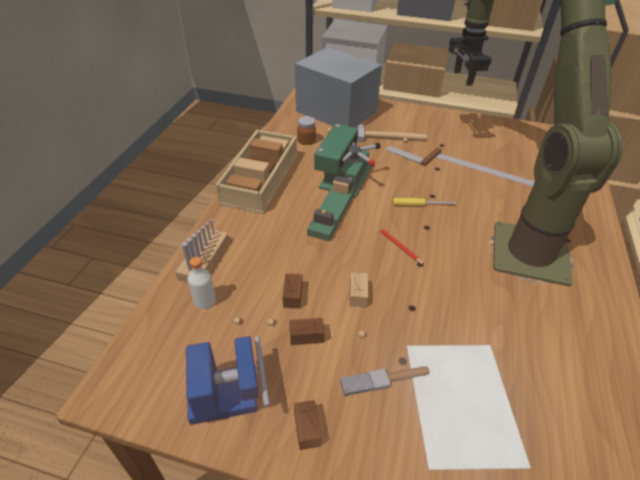

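The top view shows three dark brown blocks on the bench: (271,229), (229,258) and (142,286). The dark pieces in the tray at about (440,122) and (395,122) aren't lying on the bench, and the pine blank is at (292,291). The clamp runs from the stop (377,225) past the jaw (447,230) to the wheel hub (495,227), with the red ball at (478,255). The rightmost lookalike is (271,229), so I'll measure that one and check it in a crop.

Run:
```python
from h import *
Z=np.load("top0.npz"); p,W=Z["p"],Z["W"]
def rect(m,lab):
    P=W[m][:,:2]; (c,s,a)=cv2.minAreaRect((P*1000).astype(np.float32))
    print(lab,"n",m.sum(),"c",np.round(np.array(c),1),"s",np.round(s,1),"a",round(a,1),"z med",round(float(np.median(W[m][:,2]))*1000,1), "meanxy",np.round(P.mean(0)*1000,1))
v,u=np.mgrid[:480,:640]
for n,(x,y) in {"A":(271,229),"B":(229,258),"C":(142,286),"pine":(292,291)}.items():
    w=(abs(u-x)<28)&(abs(v-y)<28)
    zt=W[y,x,2]; print(n,np.round(W[y,x],3))
    rect(w&(abs(W[...,2]-zt)<.006),n)
hsv=cv2.cvtColor(p,cv2.COLOR_RGB2HSV)
g=(hsv[...,0]>55)&(hsv[...,0]<90)&(hsv[...,1]>90)&(u>340)&(u<560)&(v>170)&(v<270)
rect(g&(abs(W[...,2]-.03)<.005),"bed z30")
rect(g&(abs(W[...,2]-.03)<.005)&(u<440),"bed left part")
rect(g&(abs(W[...,2]-.137)<.006),"hood top")
rect(g&(abs(W[...,2]-.075)<.006),"gearbox top")
red=((hsv[...,0]<6)|(hsv[...,0]>174))&(hsv[...,1]>150)&(u>460)&(u<500)&(v>240)&(v<270)
rect(red,"redball")
rect((abs(W[...,2]-.125)<.005)&(abs(u-495)<14)&(abs(v-227)<12),"hubtop")
for nm,uu in(("stop",(365,392)),("jaw",(435,456))):
    rect((W[...,2]>.055)&(W[...,2]<.1)&(u>uu[0])&(u<uu[1])&(v>205)&(v<250),nm)
cr=np.hstack([cv2.resize(p[195:315,205:325],(400,400)),cv2.resize(p[175:275,355:555],(800,400))[:, 400:]])[...,::-1]
cv2.imwrite("pics/crop1.png",cr)
```

```text
A [0.597 0.345 0.044]
A n 528 c [603.6 347.8] s [45.5 79.3] a 14.1 z med 43.3 meanxy [603.4 347.6]
B [0.525 0.451 0.041]
B n 544 c [544.7 424.7] s [ 80.9 112.2] a 21.4 z med 42.8 meanxy [532.5 455.1]
C [0.46  0.665 0.041]
C n 593 c [465.1 671.4] s [45.4 80.7] a 26.8 z med 42.4 meanxy [464.3 670.7]
pine [0.438 0.294 0.046]
pine n 544 c [442.9 295. ] s [44.1 79.9] a 12.5 z med 43.6 meanxy [442.3 294.9]
bed z30 n 230 c [584.  -73.1] s [381.5  66.6] a 83.9 z med 30.2 meanxy [582.1 -53.7]
bed left part n 196 c [593.6  16.9] s [200.4  66.6] a 84.0 z med 30.1 meanxy [587.8 -32.9]
hood top n 2315 c [ 632.3 -200. ] s [198.   81.1] a 85.1 z med 137.5 meanxy [ 629.6 -205.9]
gearbox top n 636 c [ 567.  -194.6] s [148.7  53.4] a 85.8 z med 75.3 meanxy [ 562.5 -192.3]
redball n 63 c [ 505.6 -146.7] s [19.6 16.5] a 71.1 z med 119.8 meanxy [ 505.9 -145.6]
hubtop n 286 c [ 569.8 -193.5] s [64.2 49.1] a 86.9 z med 124.2 meanxy [ 576.1 -195.7]
stop n 204 c [597.8  79. ] s [22.  55.3] a 85.6 z med 65.7 meanxy [597.1  79.5]
jaw n 393 c [595.1 -94.8] s [50.3 79.2] a 84.6 z med 66.2 meanxy [585.3 -90.9]
```

View pics/crop1.png

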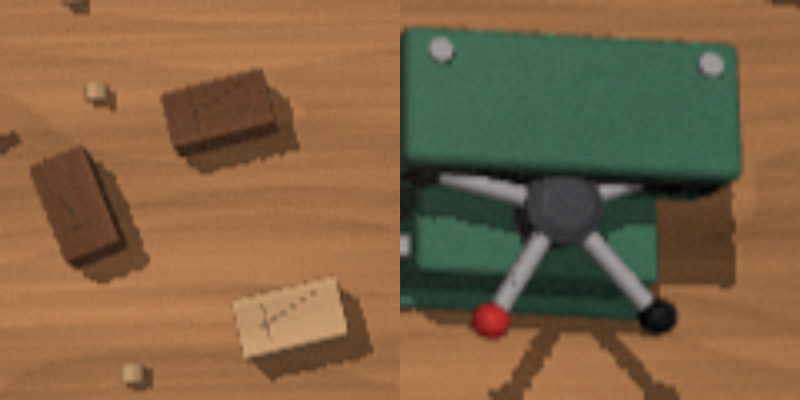

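The crop shows the walnut candidate at crop (220,112), a plain dark block with pine below it at (290,318) and the other lookalike at (80,205). The measured size of about 45x79x43 mm matches, and it is the farthest right. On the wheel, the red ball is at (490,320) and the hub at (562,208). I'll start the reach: 16 mm, 45 mm and 3.9° per row.

Request:
{"op": "step_arm", "data": {"increments": [[[1.6,4.5,0],[0,0,3.9]],[[1.6,4.5,0],[0,0,3.9]],[[1.6,4.5,0],[0,0,3.9]],[[1.6,4.5,0],[0,0,3.9]],[[1.6,4.5,0],[0,0,3.9]],[[1.6,4.5,0],[0,0,3.9]],[[1.6,4.5,0],[0,0,3.9]],[[1.6,4.5,0],[0,0,3.9]],[[1.6,4.5,0],[0,0,3.9]],[[1.6,4.5,0],[0,0,3.9]]], "fingers": 1}}

```text
clock: 1.1
tool_pos: [0.4409, -0.1067, 0.2387]
eef_rot: [0.839, 0.543, -0.0, 0.0]
contact_force: [1.9, 0.0, -1.0]
opening: 0.999
finger_force: 0.0
```

Request:
{"op": "step_arm", "data": {"increments": [[[1.6,4.5,0],[0,0,3.9]],[[1.6,4.5,0],[0,0,3.9]],[[1.6,4.5,0],[0,0,3.9]],[[1.6,4.5,0],[0,0,3.9]],[[1.6,4.5,0],[0,0,3.9]],[[1.6,4.5,0],[0,0,3.9]],[[1.6,4.5,0],[0,0,3.9]],[[1.6,4.5,0],[0,0,3.9]],[[1.6,4.5,0],[0,0,3.9]],[[1.6,4.5,0],[0,0,3.9]]]}}

```text
clock: 2.1
tool_pos: [0.601, 0.343, 0.2382]
eef_rot: [0.61, 0.793, -0.001, 0.0]
contact_force: [1.2, -0.0, 0.6]
opening: 0.999
finger_force: 0.0
```

```bash
cat >> h.py <<'E'
def fish(d,c):
    f=240/np.tan(np.radians(c["fov_y"])/2)
    v,u=np.mgrid[:480,:640]; x=u-c["cx"]; y=v-c["cy"]; rr=np.hypot(x,y)+1e-9; th=rr/f
    k=np.tan(np.minimum(th,1.5))/rr
    X=np.stack([x*k*d,y*k*d,d],-1); W=(X-np.array(c["t"]))@np.array(c["R"]); W[d==0]=np.nan
    return W
def rect(W,m,lab):
    P=W[m][:,:2]; (c,s,a)=cv2.minAreaRect((P*1000).astype(np.float32))
    print(lab,m.sum(),"c",np.round(c,1),"s",np.round(s,1),"a",round(a,1),"z",round(float(np.nanmedian(W[m][:,2]))*1000,1),"mean",np.round(P.mean(0)*1000,1))
E
python3 - <<'E'
from h import *
p,d,c=snap("wrist"); W=fish(d,c); np.savez("w0.npz",p=p,W=W)
cv2.imwrite("pics/w0.png",p[...,::-1])
near=np.hypot(W[...,0]-.6035,W[...,1]-.3477)<.06
rect(W,near&(abs(W[...,2]-.044)<.005),"A wrist")
Z=np.load("top0.npz"); p,T=Z["p"],Z["W"]; v,u=np.mgrid[:480,:640]
hsv=cv2.cvtColor(p,cv2.COLOR_RGB2HSV)
S=np.load("side0.npz"); Ws=S["W"]
for nm,Q in(("top",T),("side",Ws)):
    x,y,z=Q[...,0],Q[...,1],Q[...,2]
    reg=(x>.5)&(x<.68)
    b=reg&(abs(z-.03)<.004)&(y>-.05)&(y<.055); 
    # edges by y slices
    E=[]
    for y0 in np.arange(-.05,.055,.015):
        m=b&(y>=y0)&(y<y0+.015)
        if m.sum()>8: E.append((y0+.0075,x[m].min(),x[m].max()))
    E=np.array(E); print(nm,"edges",np.round(np.polyfit(E[:,0],E[:,1],1),4),np.round(np.polyfit(E[:,0],E[:,2],1),4), np.round(E[:,2]-E[:,1],3))
    rect(Q,reg&(z>.06)&(z<.072)&(y>.055)&(y<.12),nm+" stop")
    rect(Q,reg&(z>.12)&(z<.145)&(abs(z-.1375)<.005)&(y>-.4)&(y<-.05)&(x>.58),nm+" hood")
    im=Z["p"] if nm=="top" else S["p"]; hv=cv2.cvtColor(im,cv2.COLOR_RGB2HSV)
    dark=(im.max(2)<90)&(hv[...,1]<80)
    rect(Q,dark&(abs(z-.125)<.004)&(np.hypot(x-.575,y+.195)<.035),nm+" hub")
    red=((hv[...,0]<6)|(hv[...,0]>174))&(hv[...,1]>150)&(np.hypot(x-.575,y+.195)<.12)
    rect(Q,red&(z>.09),nm+" red")
E
```

```text
A wrist 3840 c [603.9 350.8] s [44.6 80.2] a 12.7 z 44.5 mean [603.6 352.2]
top edges [0.0843 0.556 ] [0.0831 0.6271] [0.072 0.069 0.073 0.072 0.069 0.071 0.071]
top stop 187 c [597.8  79. ] s [22.  55.3] a 85.6 z 65.7 mean [597.4  79.1]
top hood 2752 c [ 634.4 -201. ] s [199.2  85.9] a 85.5 z 137.5 mean [ 633.  -201.1]
top hub 226 c [ 573.5 -194.3] s [58.3 40.3] a 85.4 z 124.5 mean [ 575.3 -195.7]
top red 68 c [ 570.4 -197.4] s [ 75.4 170.6] a 31.7 z 119.5 mean [ 512.  -150.5]
side edges [0.0778 0.5558] [-0.3228  0.6202] [0.07  0.072 0.073 0.072 0.072 0.069 0.016]
side stop 123 c [598.6  83.9] s [25. 56.] a 88.5 z 67.4 mean [598.   86.5]
side hood 848 c [ 634.  -196.8] s [207.5  85.2] a 85.4 z 139.2 mean [ 632.1 -186.6]
side hub 38 c [ 573.8 -193.2] s [55.  39.5] a 86.1 z 125.3 mean [ 579.3 -185.1]
side red 22 c [ 507.7 -137.4] s [12.3 13.1] a 14.2 z 119.6 mean [ 507.5 -137.4]
```

View pics/w0.png

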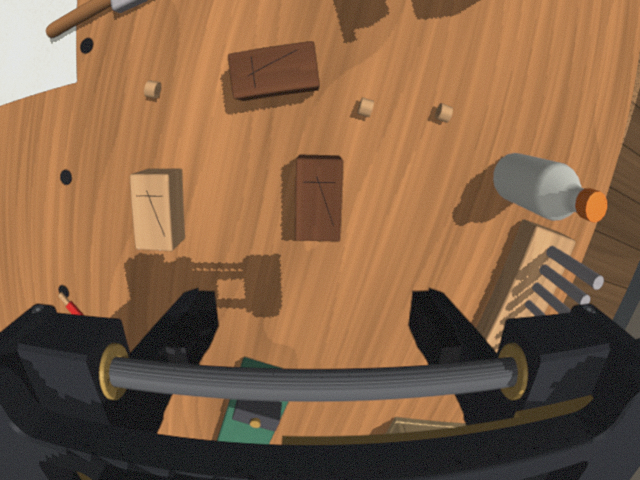

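The wrist view shows the walnut centred at (320,200) and aligned with the fingers, the pine clear at (155,210) and the other brown block at (275,70). Both views agree on the walnut at about (0.604, 0.349). For the clamp I get a bed middle of (0.592, 0.009), a yaw of -4.8°, a hub at (0.575,-0.195), q≈0.56 and a stop face about 59 mm from the middle. Descending and gripping.

Request:
{"op": "step_arm", "data": {"increments": [[[0.1,0.2,-2.5],[0,0,-0.8]],[[0.1,0.2,-2.5],[0,0,0]],[[0.1,0.2,-2.5],[0,0,0]],[[0,0,-2.5],[0,0,0]],[[0,0,-2.5],[0,0,0]],[[0,0,-2.5],[0,0,0]],[[0,0,-2.5],[0,0,0]],[[0,0,-2.5],[0,0,0]],[[0,0,-2.0],[0,0,0]],[[0,0,-0.5],[0,0,0]]], "fingers": 1}}

```text
clock: 3.15
tool_pos: [0.6021, 0.3461, 0.0108]
eef_rot: [0.616, 0.787, -0.002, -0.001]
contact_force: [-0.4, 0.4, -0.9]
opening: 1.004
finger_force: 0.0
```

Request:
{"op": "step_arm", "data": {"increments": [[[0,0,0],[0,0,0]],[[0,0,0],[0,0,0]],[[0,0,0],[0,0,0]],[[0,0,0],[0,0,0]],[[0,0,0],[0,0,0]],[[0,0,0],[0,0,0]],[[0,0,0],[0,0,0]],[[0,0,0],[0,0,0]],[[0,0,0],[0,0,0]],[[0,0,0],[0,0,0]]], "fingers": 0, "grip_force": 20}}

```text
clock: 4.15
tool_pos: [0.6041, 0.3477, 0.0142]
eef_rot: [0.616, 0.787, 0.0, 0.0]
contact_force: [-1.2, -1.0, 4.9]
opening: 0.494
finger_force: 20.0
```

Request:
{"op": "step_arm", "data": {"increments": [[[0,0,2.5],[0,0,0]],[[0,0,3],[0,0,0]],[[0,0,3],[0,0,0]],[[0,0,3],[0,0,0]],[[0,0,3],[0,0,0]],[[0,-2,0.5],[0,0,-1.7]],[[0,-3,0],[0,0,-2]],[[-0.1,-3,0],[0,0,-2]],[[-0.1,-3,0],[0,0,-2]],[[-0.1,-3,0],[0,0,-2]]]}}

```text
clock: 5.15
tool_pos: [0.6, 0.2061, 0.1629]
eef_rot: [0.681, 0.732, -0.001, -0.0]
contact_force: [0.0, -0.1, -1.3]
opening: 0.502
finger_force: 20.0
```

Request:
{"op": "step_arm", "data": {"increments": [[[-0.1,-3,0],[0,0,-2]],[[-0.1,-3,0],[0,0,-2]],[[-0.2,-3,0],[0,0,-2]],[[-0.2,-3,0],[0,0,-2]],[[-0.2,-3,0],[0,0,-1]],[[-0.1,-3,0],[0,0,0]],[[0,-2,0],[0,0,0]],[[0,0,0],[0,0,0]],[[0,0,0],[0,0,0]],[[0,0,0],[0,0,0]]]}}

```text
clock: 6.15
tool_pos: [0.5916, 0.0098, 0.1636]
eef_rot: [0.735, 0.678, 0.001, -0.001]
contact_force: [-0.1, 0.4, -0.9]
opening: 0.498
finger_force: 20.0
```

Run:
```python
from h import *
s=r.get_state(); print(s["tool_pos"],s["eef_rot"],s["opening"])
p,d,c=snap("wrist"); W=fish(d,c)
cv2.imwrite("pics/w1.png",p[...,::-1]); np.savez("w1.npz",p=p,W=W)
```

```text
[0.5916219  0.00977972 0.16361684] [ 7.35331967e-01  6.77706548e-01  5.43576952e-04 -6.61712245e-04] 0.49763761991615585
```

View pics/w1.png

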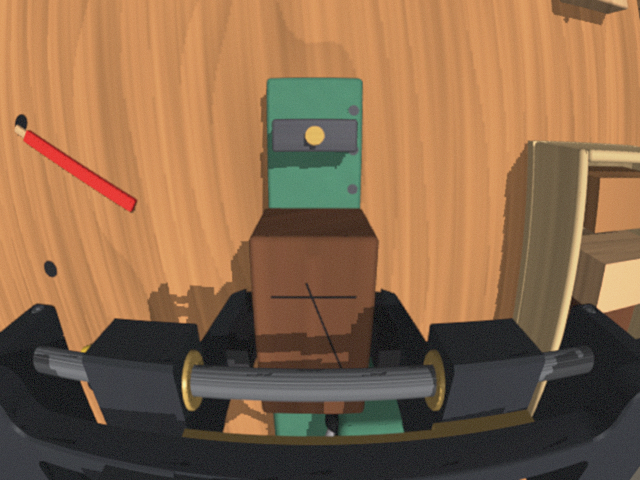

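The wrist view shows the blank's top at (313,290), its sides parallel to and centred on the green bed (268–362). The stop is ahead at (315,135), and there is clear bed between. Lowering.

Request:
{"op": "step_arm", "data": {"increments": [[[0.1,-0.1,-1.5],[0,0,0]],[[0,0,-2],[0,0,0]],[[0,0,-2],[0,0,0]],[[0,0,-2],[0,0,0]],[[0,0,-2],[0,0,0]],[[0,0,-1],[0,0,0]],[[0,0,-0.6],[0,0,0]],[[0,0,-0.3],[0,0,0]],[[0,0,0],[0,0,0]],[[0,0,0],[0,0,0]]]}}

```text
clock: 7.2
tool_pos: [0.5933, 0.0067, 0.0504]
eef_rot: [0.736, 0.677, 0.001, 0.0]
contact_force: [0.5, -0.2, -1.2]
opening: 0.499
finger_force: 20.0
```

Run:
```python
from h import *
s=r.get_state(); print(s["tool_pos"],s["contact_force"])
Z=np.load("w1.npz"); W=Z["W"]; x,y,z=[W[...,i] for i in range(3)]
o=np.array([.5922,.009]); e=np.array([.0834,.9965]); a=(x-o[0])*e[0]+(y-o[1])*e[1]; b=(x-o[0])*e[1]-(y-o[1])*e[0]
m=(abs(b)<.05)&(z>.061)&(z<.07)&(a>.04)&(a<.12)
print("stop along",np.nanpercentile(a[m],[1,50,99]),"across",np.nanpercentile(b[m],[1,99]))
m=(abs(b)<.05)&(abs(z-.03)<.003)&(a>.04); print("bed across",np.nanpercentile(b[m],[1,99]))
m=(abs(b)<.03)&(z>.18)&(z<.20); print("blank top along",m.sum(),np.nanpercentile(a[m],[1,99]) if m.any() else "")
```

```text
[0.59330381 0.00665539 0.05041274] [ 0.45902023 -0.2159408  -1.16887833]
stop along [0.06158889 0.07230122 0.08283971] across [-0.02728027  0.02732453]
bed across [-0.03501229  0.03535757]
blank top along 20042 [-0.03429865  0.04356685]
```

Request:
{"op": "step_arm", "data": {"increments": [[[0,0,-0.3],[0,0,0]],[[0,0,-0.2],[0,0,0]],[[0,0,-0.1],[0,0,0]],[[0,0,0],[0,0,0]],[[0,0,0],[0,0,0]],[[0,0,0],[0,0,0]],[[0,0,0],[0,0,0]],[[0,0,0],[0,0,0]],[[0,0,0],[0,0,0]],[[0,0,0],[0,0,0]]]}}

```text
clock: 8.2
tool_pos: [0.5928, 0.0065, 0.0442]
eef_rot: [0.736, 0.677, 0.0, 0.0]
contact_force: [-2.4, 0.0, 6.4]
opening: 0.498
finger_force: 20.0
```

Request:
{"op": "step_arm", "data": {"increments": [[[0,0,0],[0,0,0]],[[0,0,0],[0,0,0]],[[0,0,0],[0,0,0]],[[0,0,0],[0,0,0]],[[0,0,1],[0,0,0]],[[0,0,2],[0,0,0]],[[0,0,3],[0,0,0]],[[0,0,3],[0,0,0]],[[0,0,3],[0,0,0]],[[0,0,2],[0,0,0]]], "fingers": 0.8}}

```text
clock: 9.2
tool_pos: [0.5935, 0.0068, 0.1867]
eef_rot: [0.736, 0.677, 0.001, 0.001]
contact_force: [0.3, 0.8, 0.6]
opening: 0.801
finger_force: 0.0
```

Run:
```python
from h import *
p,d,c=snap("wrist"); W=fish(d,c); x,y,z=[W[...,i] for i in range(3)]
s=r.get_state(); print(s["tool_pos"],s["q"])
cv2.imwrite("pics/w2.png",p[...,::-1])
o=np.array([.5922,.009]); e=np.array([.0834,.9965]); a=(x-o[0])*e[0]+(y-o[1])*e[1]; b=(x-o[0])*e[1]-(y-o[1])*e[0]
m=(abs(b)<.04)&(abs(z-.074)<.004)&(abs(a)<.06); print(m.sum(),np.nanpercentile(a[m],[1,99]),np.nanpercentile(b[m],[1,99]))
rect(W,m,"blank")
```

```text
[0.5951236  0.007111   0.18926205] [ 0.15539748  0.73242999 -0.42881644  1.70910443  0.40648607  0.7812811
 -0.55082311]
6293 [-0.03798327  0.03984305] [-0.02071693  0.02250055]
blank 6293 c [593.2   9.6] s [79.8 44.5] a 84.9 z 74.6 mean [593.3  11.6]
```

View pics/w2.png

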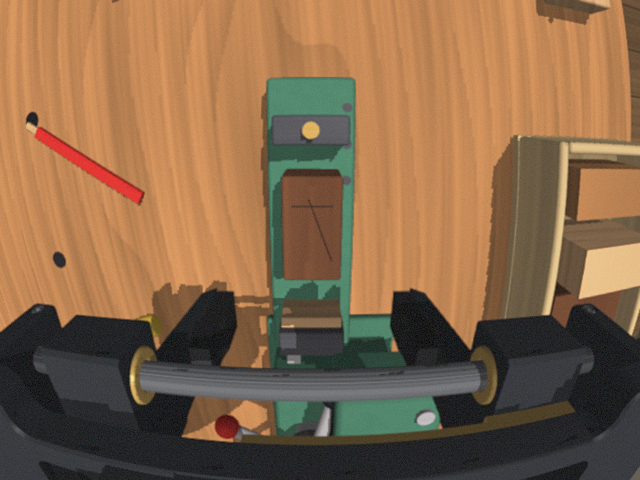

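The wrist view shows the blank lying flat and free on the bed at (312,225). It is centred to within about 1 mm, with bed showing before the stop (310,130) and the jaw (312,320), and the red ball is at (227,426). Next I'll close the fingers and go over the gap behind the spoke at about -40°.

Request:
{"op": "step_arm", "data": {"increments": [[[-0.5,-2.5,0],[0,0,2.5]],[[-0.5,-2.5,0],[0,0,2.5]],[[-0.5,-2.5,0],[0,0,2.5]],[[-0.5,-2.5,-0.5],[0,0,2.5]],[[-0.5,-2.5,-0.5],[0,0,2.5]],[[-0.4,-2.5,-0.5],[0,0,2.5]],[[-0.4,-2.5,-0.5],[0,0,2.5]],[[-0.4,-2.5,-0.5],[0,0,2.5]],[[-0.4,-2.6,-0.5],[0,0,2.5]],[[-0.4,-2.6,-0.5],[0,0,2.5]]], "fingers": 0, "grip_force": 40}}

```text
clock: 10.25
tool_pos: [0.5474, -0.2465, 0.1487]
eef_rot: [0.571, 0.821, -0.0, 0.0]
contact_force: [0.3, 0.1, 1.0]
opening: 0.006
finger_force: 0.0
```

```bash
cat > plan.py <<'E'
import numpy as np
H=np.array([.5752,-.1953]); ex=np.array([.9965,-.0834]); ey=np.array([.0834,.9965])
def F(ph,rho=.052,de=.0192):
    p=np.radians(ph); l=rho*np.array([-np.cos(p),np.sin(p)])-de*np.array([np.sin(p),np.cos(p)])
    return H+l[0]*ex+l[1]*ey
E
python3 - <<'E'
from h import *; from plan import *
p,d,c=snap("wrist"); W=fish(d,c); s=r.get_state(); print(s["tool_pos"],s["eef_rot"])
cv2.imwrite("pics/w3.png",p[...,::-1])
p,d,c=snap("top"); cv2.imwrite("pics/t3.png",p[150:300,350:600][...,::-1])
a=[F(x) for x in range(-50,81,10)]
for i,x in enumerate(range(-50,81,10)): print(x,np.round(a[i]*100,2), np.round((a[i]-a[i-1])*100,2) if i else "")
E
```

```text
[ 0.54503041 -0.25320939  0.1472999 ] [ 5.73743474e-01  8.19030023e-01 -2.87177978e-03  3.98543171e-06]
-50 [ 55.22 -24.57] 
-40 [ 54.38 -24.1 ] [-0.84  0.48]
-30 [ 53.63 -23.48] [-0.75  0.61]
-20 [ 53.01 -22.75] [-0.63  0.73]
-10 [ 52.52 -21.91] [-0.49  0.83]
0 [ 52.18 -21.01] [-0.34  0.91]
10 [ 52.   -20.06] [-0.18  0.95]
20 [ 51.99 -19.09] [-0.01  0.97]
30 [ 52.15 -18.14] [0.16 0.95]
40 [ 52.48 -17.23] [0.32 0.91]
50 [ 52.95 -16.39] [0.48 0.84]
60 [ 53.57 -15.64] [0.61 0.75]
70 [ 54.3  -15.02] [0.73 0.63]
80 [ 55.14 -14.53] [0.83 0.49]
```

View pics/w3.png

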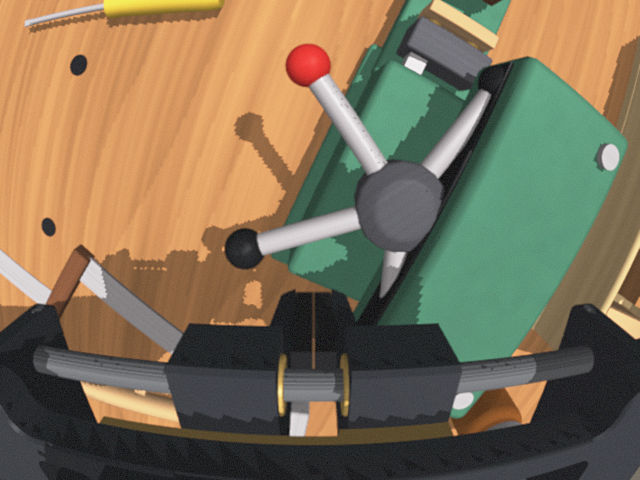

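The wrist view shows the hub at (400,206), the red ball at (308,65) and the black ball of the spoke to push at (244,249). The closed fingers at about (315,320) are in the gap behind that spoke. I'll refine the hub and q by rays from this view.

Run:
```python
from h import *; from plan import *
p,d,c=snap("wrist"); s=r.get_state(); print(s["tool_pos"])
f=240/np.tan(np.radians(c["fov_y"])/2); R=np.array(c["R"]); t=np.array(c["t"])
def ray(u,v,z):
    x,y=u-c["cx"],v-c["cy"]; rr=np.hypot(x,y); th=rr/f
    k=R.T@np.array([np.sin(th)*x/rr,np.sin(th)*y/rr,np.cos(th)]); C=-R.T@t
    return (C+k*(z-C[2])/k[2])[:2]
hv=cv2.cvtColor(p,cv2.COLOR_RGB2HSV); v,u=np.mgrid[:480,:640]
red=((hv[...,0]<6)|(hv[...,0]>174))&(hv[...,1]>150)&(v<200)&(u>200)
def blob(m,near):
    n,l,st,ce=cv2.connectedComponentsWithStats(m.astype(np.uint8)); i=1+np.argmin([np.hypot(*(q-near)) for q in ce[1:]]); print(st[i]); return ce[i]
rb=blob(red,(308,65))
W=fish(d,c)
hub=(abs(W[...,2]-.125)<.004)&(hv[...,1]<60)&(p.max(2)<130)&(abs(u-400)<60)&(abs(v-206)<60)
hb=blob(hub,(400,206))
bb=blob((p.max(2)<60)&(abs(u-244)<28)&(abs(v-249)<28)&(W[...,2]>.09),(244,249))
print(rb,hb,bb)
h=ray(*hb,.125)
for n,b,k in(("red",rb,0),("black",bb,-72)):
    g=ray(*b,.112)-h; print(n,np.linalg.norm(g),"phi",np.degrees(np.arctan2(g@ey,-(g@ex))))
print("hub",h)
```

```text
[ 0.54651285 -0.24779521  0.14816824]
[ 291   36   45   43 1400]
[ 368  158   92  108 5401]
[ 230  223   39   41 1090]
[312.35214286  56.395     ] [410.45880393 202.08831698] [248.28440367 243.5706422 ]
red 0.08329993994913445 phi 31.35547871215589
black 0.0841126259755024 phi -42.09656966438595
hub [ 0.57394325 -0.19477863]
```

Request:
{"op": "step_arm", "data": {"increments": [[[0,0,0],[0,0,0]],[[0,0,-0.5],[0,0,0]],[[0,0,-1],[0,0,0]],[[0,0,-1],[0,0,0]],[[0,0,-1],[0,0,0]],[[0,0,-1],[0,0,0]],[[0,0,-0.5],[0,0,0]],[[0,0,0],[0,0,0]],[[0,0,0],[0,0,0]],[[0,0,0],[0,0,0]]]}}

```text
clock: 11.4
tool_pos: [0.5481, -0.2455, 0.0992]
eef_rot: [0.572, 0.82, 0.0, 0.0]
contact_force: [-0.8, 0.2, 0.6]
opening: 0.004
finger_force: 0.0
```

Request:
{"op": "step_arm", "data": {"increments": [[[-0.5,0.5,-0.3],[0,0,0]],[[-0.6,0.5,0],[0,0,-8]],[[-0.55,0.55,0],[0,0,-8]],[[-0.45,0.6,0],[0,0,-8]],[[-0.35,0.7,0],[0,0,-8]],[[-0.25,0.75,0],[0,0,-8]],[[-0.15,0.75,0],[0,0,-8]],[[-0.05,0.75,0],[0,0,-8]],[[0.05,0.75,0],[0,0,-8]],[[0.15,0.75,0],[0,0,-8]]]}}

```text
clock: 12.4
tool_pos: [0.5186, -0.1824, 0.0961]
eef_rot: [0.946, 0.323, -0.002, 0.001]
contact_force: [-2.7, -6.3, 1.5]
opening: 0.001
finger_force: 3.5
```

```bash
cat > wheel.py <<'E'
from h import *; from plan import *
H2=np.array([.574,-.195])
def look(name="top"):
    p,d,c=snap(name); s=r.get_state()
    W=pts(d,c) if name!="wrist" else fish(d,c)
    hv=cv2.cvtColor(p,cv2.COLOR_RGB2HSV)
    near=(np.hypot(W[...,0]-H2[0],W[...,1]-H2[1])<.115)&(W[...,2]>.095)
    red=((hv[...,0]<6)|(hv[...,0]>174))&(hv[...,1]>150)&near
    blk=(p.max(2)<60)&near&(W[...,2]<.128)&(np.hypot(W[...,0]-H2[0],W[...,1]-H2[1])>.07)
    for n,m in(("red",red),("black",blk)):
        k,l,st,ce=cv2.connectedComponentsWithStats(m.astype(np.uint8))
        for i in range(1,k):
            if st[i,4]<12: continue
            g=np.median(W[l==i],0)[:2]-H2; print(name,n,st[i,4],np.round(ce[i]),"r",round(np.linalg.norm(g),3),"phi",round(np.degrees(np.arctan2(g@ey,-(g@ex))),1))
    T=np.array(s["tool_pos"]); g=T[:2]-H2
    print("tcp",np.round(T,4),"clampxy",np.round([g@ex,g@ey],4),"F",np.round(s["contact_force"],2),"M",np.round(s["moment"],2),"t",s["clock"],"j7",round(s["q"][6],2),"rot",np.round(s["eef_rot"],3))
    return p,W
E
python3 - <<'E'
from wheel import *
p,W=look("wrist"); cv2.imwrite("pics/w4.png",p[...,::-1]); p,W=look("top"); cv2.imwrite("pics/t4.png",p[...,::-1])
E
```

```text
wrist red 1853 [280.  63.] r 0.083 phi 97.7
wrist black 505 [303.  54.] r 0.079 phi 103.0
wrist black 1402 [224. 307.] r 0.08 phi 31.4
wrist black 163 [553. 327.] r 0.076 phi -102.7
tcp [ 0.5196 -0.1801  0.0961] clampxy [-0.0555  0.0103] F [-1.5  -5.18  0.48] M [-1.09  0.35  0.03] t 12.45 j7 -0.9 rot [ 0.947  0.321 -0.001  0.001]
top red 36 [460. 219.] r 0.084 phi 98.3
top black 95 [455. 211.] r 0.101 phi 107.5
top black 13 [521. 255.] r 0.09 phi -42.2
tcp [ 0.5197 -0.1803  0.0961] clampxy [-0.0553  0.0101] F [-0.79 -3.14  0.87] M [-0.58  0.23  0.03] t 12.5 j7 -0.89 rot [ 0.945  0.326 -0.001  0.001]
```

View pics/w4.png

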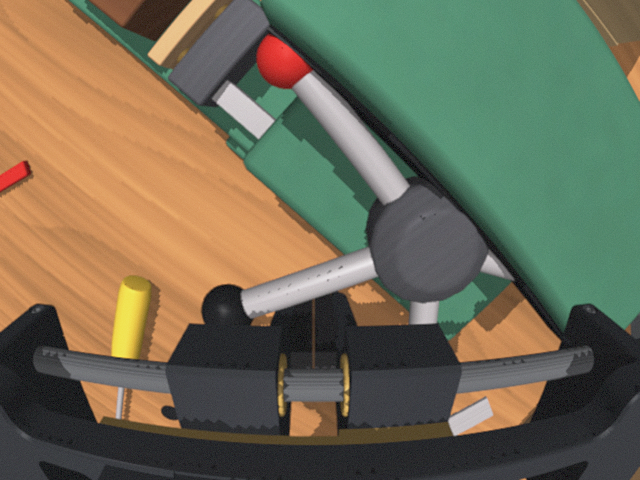

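The wrist view shows the spoke at (290,285) pushed up against the fingers, the red ball now at (280,63) by the hood, and the jaw face (215,30) advancing toward the blank. q is about 98°. Finishing this stroke, then backing off and lifting.

Request:
{"op": "step_arm", "data": {"increments": [[[0.25,0.75,0],[0,0,-8]],[[0.35,0.7,0],[0,0,-8]],[[0.45,0.65,0],[0,0,-8]],[[0.55,0.55,0],[0,0,-8]],[[0.6,0.45,0],[0,0,-8]],[[0,0,0],[0,0,0]],[[-0.8,-0.25,0],[0,0,0]],[[-0.3,-0.1,1.5],[0,0,0]],[[0,0,2.5],[0,0,0]],[[0,0,1.5],[0,0,0]]]}}

```text
clock: 13.5
tool_pos: [0.5325, -0.1524, 0.1531]
eef_rot: [1.0, -0.015, 0.002, 0.0]
contact_force: [0.4, -0.0, -0.4]
opening: 0.004
finger_force: 0.0
```

Run:
```python
from wheel import *
look("wrist"); look("top")
```

```text
wrist black 93 [231. 159.] r 0.082 phi 102.3
wrist black 29 [528. 182.] r 0.076 phi -103.2
wrist black 14 [548. 184.] r 0.09 phi -101.3
wrist black 990 [238. 244.] r 0.082 phi 71.0
wrist black 682 [519. 242.] r 0.08 phi -76.9
wrist black 25 [370. 323.] r 0.075 phi 1.9
tcp [ 0.5338 -0.1528  0.155 ] clampxy [-0.0436  0.0387] F [-0.81 -0.25  1.43] M [ 0.04 -0.03 -0.06] t 13.55 j7 -1.36 rot [ 1.    -0.015  0.003  0.001]
top black 77 [453. 210.] r 0.104 phi 110.1
top black 67 [498. 261.] r 0.084 phi -2.9
tcp [ 0.5336 -0.1526  0.1536] clampxy [-0.0438  0.0389] F [-0.63 -0.3   0.02] M [0.02 0.02 0.03] t 13.6 j7 -1.36 rot [ 1.    -0.015  0.003  0.   ]
```

Request:
{"op": "step_arm", "data": {"increments": [[[-0.1,-0.8,0],[0,0,7.5]],[[-0.1,-0.8,0],[0,0,7.5]],[[-0.1,-0.8,0],[0,0,7.5]],[[-0.1,-0.8,0],[0,0,7.5]],[[-0.1,-0.8,0],[0,0,7.5]],[[-0.1,-0.8,0],[0,0,7.5]],[[-0.1,-0.8,0],[0,0,7.5]],[[-0.1,-0.8,0],[0,0,7.5]],[[-0.05,-0.45,0],[0,0,7.5]],[[0,0,0],[0,0,7.5]]]}}

```text
clock: 14.6
tool_pos: [0.5227, -0.2216, 0.1504]
eef_rot: [0.801, 0.598, 0.0, 0.0]
contact_force: [-0.3, 0.3, 0.3]
opening: 0.004
finger_force: 0.0
```

Run:
```python
from wheel import *
look("wrist"); look("top")
```

```text
wrist black 804 [399.  40.] r 0.082 phi 101.8
wrist black 1289 [305.  59.] r 0.083 phi 68.7
wrist black 1036 [239. 242.] r 0.081 phi -1.8
wrist black 203 [437. 319.] r 0.075 phi -102.9
tcp [ 0.5227 -0.2212  0.1504] clampxy [-0.0489 -0.0304] F [-0.64 -0.23  0.72] M [-0.05 -0.09 -0.02] t 14.65 j7 -0.35 rot [ 0.8  0.6  0.  -0. ]
top black 122 [456. 212.] r 0.099 phi 104.5
top black 61 [462. 237.] r 0.085 phi 68.6
top black 61 [498. 261.] r 0.085 phi -3.0
tcp [ 0.5229 -0.2207  0.1504] clampxy [-0.0488 -0.0299] F [-0.23  0.9   0.82] M [-0.04 -0.02 -0.02] t 14.7 j7 -0.36 rot [ 0.803  0.596  0.    -0.   ]
```

Request:
{"op": "step_arm", "data": {"increments": [[[0.2,0,-0.7],[0,0,0]],[[0,0,-1],[0,0,0]],[[0,0,-1],[0,0,0]],[[0,0,-1],[0,0,0]],[[0,0,-1],[0,0,0]],[[0,0,-0.7],[0,0,0]],[[0,0,0],[0,0,0]],[[0,0,0],[0,0,0]],[[0,0,0],[0,0,0]],[[0,0,0],[0,0,0]]]}}

```text
clock: 15.7
tool_pos: [0.5255, -0.2205, 0.0972]
eef_rot: [0.803, 0.596, 0.0, 0.0]
contact_force: [-1.2, -0.2, -0.7]
opening: 0.002
finger_force: 0.0
```

Request:
{"op": "step_arm", "data": {"increments": [[[-0.4,0.8,0],[0,0,0]],[[-0.2,0.75,0],[0,0,-8]],[[-0.1,0.75,0],[0,0,-8]],[[0,0.75,0],[0,0,-8]],[[0.15,0.75,0],[0,0,-8]],[[0.25,0.75,0],[0,0,-8]],[[0.35,0.7,0],[0,0,-8]],[[0.4,0.65,0],[0,0,-8]],[[0.5,0.6,0],[0,0,-8]],[[0,0,0],[0,0,0]]]}}

```text
clock: 16.7
tool_pos: [0.5326, -0.155, 0.0968]
eef_rot: [0.997, 0.08, -0.002, 0.0]
contact_force: [-4.3, -0.9, 2.5]
opening: -0.003
finger_force: 2.0
```

Run:
```python
from wheel import *
look("wrist"); look("top")
```

```text
wrist black 144 [226. 157.] r 0.081 phi 102.3
wrist black 13 [592. 257.] r 0.074 phi -103.5
wrist black 12 [603. 261.] r 0.082 phi -102.1
wrist black 751 [579. 292.] r 0.078 phi -90.4
wrist black 1538 [226. 305.] r 0.081 phi 61.6
tcp [ 0.5326 -0.1551  0.0967] clampxy [-0.0446  0.0363] F [-4.56 -0.67  2.87] M [-0.07  0.86  0.05] t 16.75 j7 -1.21 rot [ 0.997  0.081 -0.002  0.   ]
top black 116 [456. 213.] r 0.098 phi 104.0
top black 15 [468. 242.] r 0.078 phi 56.0
top black 66 [504. 260.] r 0.084 phi -13.4
tcp [ 0.5327 -0.155   0.0967] clampxy [-0.0445  0.0364] F [-4.24 -0.84  2.98] M [-0.03  1.03  0.11] t 16.8 j7 -1.21 rot [ 0.997  0.081 -0.002 -0.   ]
```

Request:
{"op": "step_arm", "data": {"increments": [[[-0.8,-0.4,0],[0,0,0]],[[-0.2,-0.1,1.5],[0,0,0]],[[0,0,2.5],[0,0,0]],[[0,0,1.5],[0,0,0]],[[0.1,-1,0],[0,0,8]],[[0.1,-1,0],[0,0,8]],[[0.1,-1,0],[0,0,8]],[[0.1,-1,0],[0,0,8]],[[0.1,-1,0],[0,0,8]],[[0.1,-1,0],[0,0,8]]]}}

```text
clock: 17.8
tool_pos: [0.5317, -0.2214, 0.1532]
eef_rot: [0.877, 0.481, 0.001, 0.001]
contact_force: [0.8, 0.7, 1.4]
opening: 0.008
finger_force: 0.0
```

Request:
{"op": "step_arm", "data": {"increments": [[[0.1,-0.5,0],[0,0,8]],[[0.1,-0.5,0],[0,0,8]],[[0,0,0],[0,0,8]],[[0,0,0],[0,0,2]],[[0,0,0],[0,0,0]],[[0,0,0],[0,0,0]],[[0,0,0],[0,0,0]],[[0,0,0],[0,0,0]],[[0,0,0],[0,0,0]],[[0,0,0],[0,0,0]]]}}

```text
clock: 18.8
tool_pos: [0.5328, -0.2303, 0.1517]
eef_rot: [0.748, 0.664, -0.0, 0.0]
contact_force: [-0.6, -0.1, -0.1]
opening: 0.005
finger_force: 0.0
```

Run:
```python
from wheel import *
p,W=look("wrist"); cv2.imwrite("pics/w5.png",p[...,::-1]); look("top")
x,y,z=[W[...,i] for i in range(3)]
o=H2+.205*ey; a=(x-o[0])*ey[0]+(y-o[1])*ey[1]; b=(x-o[0])*ex[0]+(y-o[1])*ex[1]
m=(abs(b)<.019)&(abs(z-.0742)<.003)&(a>-.06)&(a<.1); print("blank a",m.sum(),np.nanpercentile(a[m],[1,99]))
m=(abs(b)<.019)&(abs(z-.066)<.003)&(a>.04)&(a<.11); print("stop a",m.sum(),np.nanpercentile(a[m],[1,99]) if m.any() else "")
```

```text
wrist black 796 [416.  45.] r 0.082 phi 101.8
wrist black 1228 [293.  63.] r 0.082 phi 57.7
wrist black 998 [232. 245.] r 0.081 phi -13.2
wrist black 87 [406. 318.] r 0.074 phi -103.0
tcp [ 0.5327 -0.2303  0.1517] clampxy [-0.0382 -0.0387] F [ 0.01 -0.57 -0.72] M [-0.06 -0.02 -0.  ] t 18.85 j7 -0.19 rot [ 0.748  0.664 -0.    -0.   ]
top black 115 [456. 212.] r 0.098 phi 104.2
top black 64 [465. 243.] r 0.085 phi 57.6
top black 63 [504. 260.] r 0.084 phi -13.1
tcp [ 0.5327 -0.2303  0.1517] clampxy [-0.0382 -0.0387] F [-0.65  0.49  0.06] M [-0.01 -0.08 -0.  ] t 18.9 j7 -0.19 rot [ 0.748  0.664  0.    -0.   ]
blank a 0 nan
stop a 0
  return np.nanmean(a, axis, out=out, keepdims=keepdims)
```

View pics/w5.png

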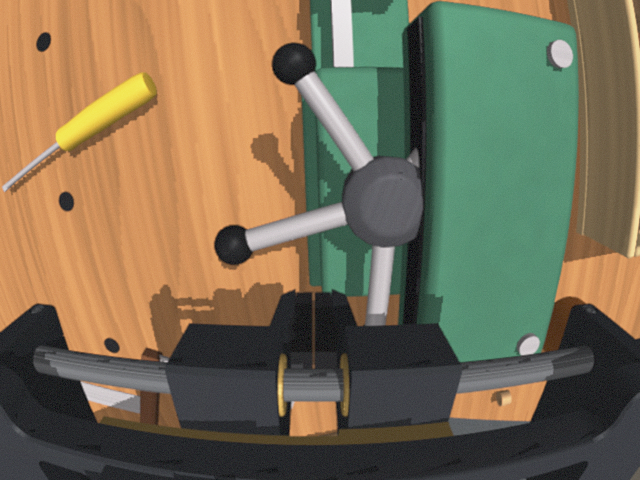

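The wrist view shows the spoke to push at (290,228) with its black ball at (233,244), and the fingers at (315,320) over the gap behind it. The previous spoke (378,290) is clear. q is about 203°, so the stop should be met at about 238°. Lowering.

Request:
{"op": "step_arm", "data": {"increments": [[[0,0,-0.8],[0,0,0]],[[0,0,-1],[0,0,0]],[[0,0,-1],[0,0,0]],[[0,0,-1],[0,0,0]],[[0,0,-1],[0,0,0]],[[0,0,-0.7],[0,0,0]],[[-0.4,0.4,0],[0,0,0]],[[-0.3,0.4,0],[0,0,0]],[[0,0,0],[0,0,0]],[[0,0,0],[0,0,0]]]}}

```text
clock: 19.9
tool_pos: [0.5257, -0.2224, 0.0972]
eef_rot: [0.748, 0.664, 0.0, 0.0]
contact_force: [0.5, -0.3, -0.4]
opening: 0.0
finger_force: 0.2
```

Request:
{"op": "step_arm", "data": {"increments": [[[-0.35,0.7,0],[0,0,-8]],[[-0.25,0.75,0],[0,0,-8]],[[0,0,0],[0,0,0]],[[0,0,0],[0,0,0]],[[0,0,0],[0,0,0]],[[0,0,0],[0,0,0]],[[0,0,0],[0,0,0]],[[0,0,0],[0,0,0]],[[0,0,0],[0,0,0]],[[0,0,0],[0,0,0]]]}}

```text
clock: 20.9
tool_pos: [0.5199, -0.2091, 0.097]
eef_rot: [0.833, 0.553, -0.0, 0.001]
contact_force: [-0.7, -5.6, 2.2]
opening: 0.0
finger_force: 2.7
```

```bash
cat >> wheel.py <<'E'
def torque():
    # about the wheel axis: contact taken along the force line, 14.6 mm out / 13 mm ahead of the TCP
    s=r.get_state(); T=np.array(s["tool_pos"])[:2]-H2; F=np.array(s["contact_force"])[:2]
    Fc=np.array([F@ex,F@ey]); print("Fclamp",np.round(Fc,2),"|F|",round(np.hypot(*Fc),2),"tcp",np.round([T@ex,T@ey],4),"t",s["clock"])
E
python3 - <<'E'
from wheel import *
look("wrist"); look("top"); [ (torque(), r.snapshot("top")) for i in range(2)]
E
```

```text
wrist black 1610 [415.  30.] r 0.08 phi 101.9
wrist black 2541 [300.  58.] r 0.082 phi 71.9
wrist black 1538 [225. 305.] r 0.08 phi 3.5
wrist black 17 [477. 357.] r 0.072 phi -103.3
wrist black 219 [492. 399.] r 0.086 phi -101.2
tcp [ 0.5199 -0.2091  0.097 ] clampxy [-0.0528 -0.0186] F [ 0.85 -5.21  0.95] M [-1.09  0.    0.07] t 20.95 j7 -0.47 rot [ 0.833  0.553 -0.     0.001]
top black 115 [456. 213.] r 0.098 phi 103.5
top black 61 [461. 235.] r 0.085 phi 71.7
top black 34 [494. 261.] r 0.084 phi 3.0
tcp [ 0.5198 -0.2091  0.097 ] clampxy [-0.0528 -0.0186] F [-0.36 -4.6   1.39] M [-1.02  0.01  0.07] t 21.0 j7 -0.47 rot [ 0.833  0.553 -0.     0.001]
Fclamp [ 0.03 -4.61] |F| 4.61 tcp [-0.0528 -0.0186] t 21.0
Fclamp [ 0.28 -5.16] |F| 5.17 tcp [-0.0528 -0.0186] t 21.05
```

Request:
{"op": "step_arm", "data": {"increments": [[[-0.1,0.4,0],[0,0,-4]],[[-0.05,0.4,0],[0,0,-4]],[[-0.05,0.4,0],[0,0,-4]],[[0,0,0],[0,0,0]],[[0,0,0],[0,0,0]],[[0,0,0],[0,0,0]],[[0,0,0],[0,0,0]],[[0,0,0],[0,0,0]],[[0,0,0],[0,0,0]],[[0,0,0],[0,0,0]]]}}

```text
clock: 22.1
tool_pos: [0.5179, -0.1968, 0.0969]
eef_rot: [0.886, 0.463, 0.0, 0.0]
contact_force: [-0.1, -4.8, 2.0]
opening: 0.003
finger_force: 2.5
```

```bash
cat >> wheel.py <<'E'
def meas(n=6):
    Q=[];Fs=[]
    for i in range(n):
        p,d,c=snap("top"); s=r.get_state(); F=np.array(s["contact_force"])[:2]; Fs.append([F@ex,F@ey])
    W=pts(d,c); g=W[...,:2]-H2; rad=np.hypot(g[...,0],g[...,1]); ph=np.degrees(np.arctan2(g@ey,-(g@ex)))
    k=(p.max(2)<60)&(W[...,2]>.1)&(W[...,2]<.128)&(rad>.07)&(rad<.1)&(ph>40)&(ph<99)
    T=np.array(s["tool_pos"])[:2]-H2
    x,y,z=[W[...,i] for i in range(3)]; o=H2+.205*ey; a=(x-o[0])*ey[0]+(y-o[1])*ey[1]; b=(x-o[0])*ex[0]+(y-o[1])*ex[1]
    bl=(abs(b)<.015)&(abs(z-.074)<.004)&(a>-.06)&(a<.1)
    print("F",np.round(np.mean(Fs,0),2),"|F|",round(float(np.hypot(*np.mean(Fs,0))),2),"sd",np.round(np.std(Fs,0),2),"spoke ahead",k.sum(),round(float(np.median(ph[k])),1) if k.any() else "","tcp",np.round([T@ex,T@ey],4),"ang",round(np.degrees(np.arctan2(T@ey,-(T@ex))),2),"blank",np.round(np.nanpercentile(a[bl],[2,98])*1000,1) if bl.any() else "","t",s["clock"])
E
python3 -c "
from wheel import *
meas()"
```

```text
F [ 0.09 -5.  ] |F| 5.0 sd [0.58 0.38] spoke ahead 65 84.1 tcp [-0.0557 -0.0064] ang -6.56 blank [-21.4  70.7] t 22.4
```

Request:
{"op": "step_arm", "data": {"increments": [[[0,0.2,0],[0,0,-2]],[[0,0.2,0],[0,0,-2]],[[0,0,0],[0,0,0]],[[0,0,0],[0,0,0]],[[0,0,0],[0,0,0]],[[0,0,0],[0,0,0]],[[0,0,0],[0,0,0]],[[0,0,0],[0,0,0]],[[0,0,0],[0,0,0]],[[0,0,0],[0,0,0]]]}}

```text
clock: 23.4
tool_pos: [0.5177, -0.1931, 0.097]
eef_rot: [0.902, 0.432, -0.0, 0.001]
contact_force: [0.0, -5.3, 1.9]
opening: 0.006
finger_force: 2.8
```

```bash
python3 -c "
from wheel import *
meas()"
```

```text
F [ 0.39 -5.6 ] |F| 5.62 sd [0.54 0.45] spoke ahead 68 88.0 tcp [-0.0562 -0.0028] ang -2.86 blank [-23.1  70.7] t 23.7
```

Request:
{"op": "step_arm", "data": {"increments": [[[0,0.2,0],[0,0,-2]],[[0,0.2,0],[0,0,-2]],[[0,0,0],[0,0,0]],[[0,0,0],[0,0,0]],[[0,0,0],[0,0,0]],[[0,0,0],[0,0,0]],[[0,0,0],[0,0,0]],[[0,0,0],[0,0,0]],[[0,0,0],[0,0,0]],[[0,0,0],[0,0,0]]]}}

```text
clock: 24.7
tool_pos: [0.5179, -0.1891, 0.097]
eef_rot: [0.916, 0.4, 0.0, 0.001]
contact_force: [-0.2, -6.5, 2.4]
opening: 0.004
finger_force: 2.8
```

```bash
python3 -c "
from wheel import *
meas()"
```

```text
F [ 0.36 -5.92] |F| 5.93 sd [0.5  0.37] spoke ahead 63 91.4 tcp [-0.0565  0.0012] ang 1.19 blank [-19.2  71.5] t 25.0
```

Request:
{"op": "step_arm", "data": {"increments": [[[0,0.2,0],[0,0,-2]],[[0.05,0.2,0],[0,0,-2]],[[0,0,0],[0,0,0]],[[0,0,0],[0,0,0]],[[0,0,0],[0,0,0]],[[0,0,0],[0,0,0]],[[0,0,0],[0,0,0]],[[0,0,0],[0,0,0]],[[0,0,0],[0,0,0]],[[0,0,0],[0,0,0]]]}}

```text
clock: 26.0
tool_pos: [0.5181, -0.1855, 0.097]
eef_rot: [0.93, 0.368, -0.0, 0.001]
contact_force: [1.0, -5.2, 1.6]
opening: 0.006
finger_force: 3.1
```

```bash
python3 -c "
from wheel import *
meas()
p,d,c=snap('side'); np.savez('side5.npz',W=pts(d,c)); cv2.imwrite('pics/s5.png',cv2.resize(p[120:260,290:410],None,fx=4,fy=4)[...,::-1])"
```

```text
F [-0.15 -6.97] |F| 6.97 sd [0.52 0.25] spoke ahead 55 94.3 tcp [-0.0564  0.0048] ang 4.88 blank [-19.3  70.4] t 26.3
```

View pics/s5.png

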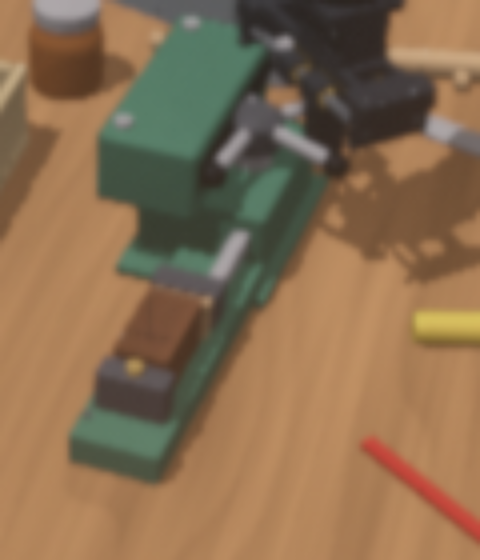

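The side crop shows the blank (155,325) between the stop (135,380) and the jaw (185,285), seated against the stop. The force is 2 N over the drag, which is about 8 N of clamping. Another 4°.

Request:
{"op": "step_arm", "data": {"increments": [[[0.05,0.2,0],[0,0,-2]],[[0.05,0.2,0],[0,0,-2]],[[0,0,0],[0,0,0]],[[0,0,0],[0,0,0]],[[0,0,0],[0,0,0]],[[0,0,0],[0,0,0]],[[0,0,0],[0,0,0]],[[0,0,0],[0,0,0]],[[0,0,0],[0,0,0]],[[0,0,0],[0,0,0]]]}}

```text
clock: 27.35
tool_pos: [0.5186, -0.1821, 0.0969]
eef_rot: [0.942, 0.335, -0.001, 0.001]
contact_force: [-1.1, -7.9, 2.7]
opening: 0.003
finger_force: 3.7
```

```bash
python3 -c "
from wheel import *
meas(10)"
```

```text
F [-0.87 -7.72] |F| 7.77 sd [0.44 0.41] spoke ahead 37 96.1 tcp [-0.0563  0.0082] ang 8.27 blank [-19.1  70.6] t 27.85
```

Request:
{"op": "step_arm", "data": {"increments": [[[0.05,0.2,0],[0,0,-2]],[[0,0.05,0],[0,0,0]],[[0,0,0],[0,0,0]],[[0,0,0],[0,0,0]],[[0,0,0],[0,0,0]],[[0,0,0],[0,0,0]],[[0,0,0],[0,0,0]],[[0,0,0],[0,0,0]],[[0,0,0],[0,0,0]],[[0,0,0],[0,0,0]]]}}

```text
clock: 28.85
tool_pos: [0.5188, -0.1804, 0.097]
eef_rot: [0.948, 0.318, -0.001, 0.001]
contact_force: [-1.9, -9.5, 2.2]
opening: 0.002
finger_force: 4.4
```

```bash
python3 -c "
from wheel import *
meas(12); look('top'); look('wrist')"
```

```text
F [-1.21 -9.21] |F| 9.29 sd [0.4  0.53] spoke ahead 31 96.4 tcp [-0.0562  0.0099] ang 9.99 blank [-19.5  70.5] t 29.45
top black 135 [457. 214.] r 0.096 phi 101.7
tcp [ 0.5188 -0.1804  0.097 ] clampxy [-0.0562  0.0099] F [-2.02 -9.4   3.66] M [-1.77  0.33  0.04] t 29.5 j7 -0.85 rot [ 0.948  0.318 -0.001  0.001]
wrist black 1972 [289.  64.] r 0.083 phi 99.6
wrist black 1479 [226. 306.] r 0.081 phi 32.6
wrist black 146 [554. 326.] r 0.076 phi -102.7
tcp [ 0.5188 -0.1804  0.097 ] clampxy [-0.0563  0.0099] F [-2.07 -8.02  1.79] M [-1.81  0.42  0.02] t 29.55 j7 -0.85 rot [ 0.948  0.318 -0.001  0.001]
```

The force is now about 4.3 N over the drag, so the clamping is about 17 N. I'll back off and lift away.

Request:
{"op": "step_arm", "data": {"increments": [[[-0.3,-0.5,0],[0,0,0]],[[-0.2,-0.4,0],[0,0,0]],[[0,0,1],[0,0,0]],[[0,0,2],[0,0,0]],[[0,0,3],[0,0,0]],[[0,0,3],[0,0,0]],[[-1,0,3],[0,0,0]],[[-2,0,2],[0,0,0]],[[-2,0,0],[0,0,0]],[[-2,0,0],[0,0,0]]]}}

```text
clock: 30.55
tool_pos: [0.4446, -0.1853, 0.2381]
eef_rot: [0.947, 0.32, 0.001, 0.0]
contact_force: [0.3, -1.0, -1.7]
opening: 0.006
finger_force: 0.0
```

Request:
{"op": "step_arm", "data": {"increments": [[[-1,-2,0],[0,0,0]],[[-1,-2,0],[0,0,0]],[[0,-2,0],[0,0,0]],[[0,-2,0],[0,0,0]],[[0,-2,0],[0,0,0]],[[0,-2,0],[0,0,0]],[[0,-2,0],[0,0,0]],[[0,0,0],[0,0,0]],[[0,0,0],[0,0,0]],[[0,0,0],[0,0,0]]]}}

```text
clock: 31.55
tool_pos: [0.4251, -0.3246, 0.2369]
eef_rot: [0.947, 0.32, 0.0, -0.001]
contact_force: [0.4, 0.5, -0.6]
opening: 0.009
finger_force: 0.0
```

Run:
```python
from wheel import *
p,W=look("top"); cv2.imwrite("pics/t6.png",cv2.resize(p[150:300,350:570],None,fx=3.5,fy=3.5)[...,::-1])
x,y,z=[W[...,i] for i in range(3)]; o=H2+.205*ey; a=(x-o[0])*ey[0]+(y-o[1])*ey[1]; b=(x-o[0])*ex[0]+(y-o[1])*ex[1]
for n,z0 in(("blank",.0742),("stop/jaw",.066)):
    m=(abs(b)<.02)&(abs(z-z0)<.0035)&(a>-.1)&(a<.1); print(n,m.sum(),np.round(np.nanpercentile(a[m],[2,98])*1000,1))
    rect(W,(abs(b)<.04)&(abs(z-z0)<.0035)&(a>-.03)&(a<.1),n)
```

```text
top black 134 [457. 213.] r 0.097 phi 102.2
top black 43 [529. 221.] r 0.084 phi -102.1
top black 58 [520. 253.] r 0.084 phi -42.5
top black 68 [478. 255.] r 0.084 phi 28.9
tcp [ 0.4251 -0.3247  0.2369] clampxy [-0.1376 -0.1416] F [0.68 0.15 0.12] M [-0.04 -0.04 -0.04] t 31.6 j7 -0.5 rot [ 0.947  0.32   0.    -0.   ]
blank 467 [-18.9  68. ]
blank 502 c [595.4  35.6] s [97.8 43.5] a 84.6 z 74.0 mean [594.7  30.2]
stop/jaw 338 [-57.7  79.6]
stop/jaw 250 c [593.2  34.8] s [110.4  53.5] a 83.8 z 66.2 mean [593.5  50.2]
```

View pics/t6.png

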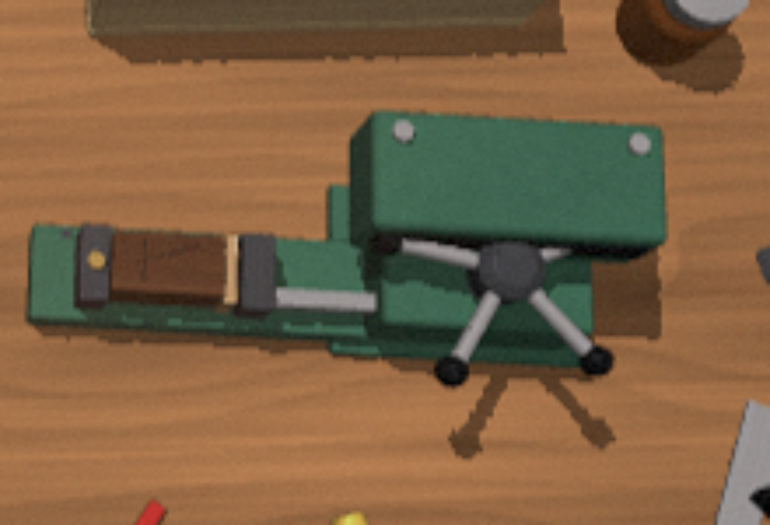

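The top crop shows the blank (168,265) lying flat on the bed, with no gap to the stop (95,265) or the jaw face (232,270). The arm is clear. The wheel is at about 245°, which gives roughly 2–3 mm of spring compression and agrees with the force I felt. Handing in.

```bash
python3 -c "
from plant import r
print(r.finish_job())"
```

```text
the job is handed in; nothing more can be done
None
```

The walnut blank is clamped flat against the stop at an estimated 17 N (judged by the force on the spokes, not measured directly), the arm is clear of everything, and the job was handed in at about 32 s; no verdict was shown.

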